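# Find the flat platen with a straightedge

## Robot

A 6-joint arm with a two-finger parallel gripper is mounted at the origin on a cart in front of the work surface, level with it; the furniture and walls round the work are solid. World frame = base frame: x ahead of the robot, y to its left, z up, the work surface at z = 0. Lengths are in m, angles in rad, forces in N, time in s.
With the tool pointing down it reaches from about 0.375 to 0.9 m from the base axis. Payload 3.1 kg.
Tool frame: the origin (TCP) lies where the fingers leave the gripper's body, on its centre line; the fingertips stand 70 mm ahead of it and the grasp point (between the pads) lies 51 mm ahead of it; z points along the fingers, y is the line along which they close (so a half turn about z gives the same grasp; the last joint's range is limited). The gripper opens to 87 mm and grips with 3 to 60 N. Pads are 19 mm wide; open, the fingers measure 117 mm over their backs; the gripper's body (75 mm by 190 mm) begins 51 mm behind the grasp point.
Start: joints at [1.038, 0.527, 1.433, -0, 1.181, -0.178], TCP at [0.217, 0.586, 0.292] pointing down, gripper open.
Joint ranges: [-3.08, 3.08], [-0.75, 2.2], [0.22, 2.44], [-1.43, 4.57], [0, 2.65], [-2.85, 2.85]. Speed limits (rad/s): [2.79, 2.79, 3.14, 3.14, 3.14, 3.14].

## Interface

Orientations are given as a unit quaternion [x, y, z, w].
In Python, from rig import robot gives the robot as it stands.
- The arm moves only by the tool send_rows, never from a script. Its argument "deltas" is text: rows parted by semicolons, each of 7 numbers parted by spaces: the shift along the tool's x, y, z in mm, then the turn, a rotation vector about the tool's x, y, z in degrees, then the opening, from 0 (shut) to 1 (fully open). A call has 1 to 10 rows; each row shifts and turns the commanded pose from where the row before left it, along the tool's axes as they then stand; what a row does not reach is not made up. A row lasts 1/8 s, in which the tool goes at most 62.5 mm and 10.7 degrees, less where a joint would pass 70% of its speed; a pose out of reach is approached as far as the arm can. A call is refused whole if a number of a shift passes 62.5 or a number of a turn 10.7, either way. A call with a gripper value outside its range is refused whole. The fingers move at their own pace and stop on an object; "newtons" is the grip in N (left out, the last holds). Time passes only in rows, so rows that do not move let the fingers close. It gives the time, the measured TCP pose, the force, the opening and the grip force at its end, in the units of the state.
- robot.get_obs(): the state, without advancing time (a new reading comes with each control period).
- robot.camera(name): name is "scene" or "top" or "wrist"; returns a dict with "image" (400x640x3 uint8, red, green, blue), "depth" (400x640 float32, m along the optical axis (not along the pixel's ray), 0 where there is no reading), "fovy" (degrees; the focal length in pixels is half the picture's height over the tangent of half this angle, whatever the lens; pixels are square), "cx", "cy" (the principal point, pixels), "rvec" (rotation vector, rad) and "tvec" (3), from world to camera coordinates, as OpenCV has them. Camera axes: x right, y down, z forward; pixel columns grow to the right and rows downward; lengths in m; the calibration is good to about 2 mm. A picture is of the moment at which its call begins.
- robot.hand_in(): hands the job in; it is judged then, once.
Trained networks look in the newest picture that a camera, given by its name, has taken for a name from the list of things; names that differ only in an ending like _2 or _b are one class to them, and where a whole thing is asked for, a point or a joint stands for the part that bears it (a point fixed in the world has none). Each returns a list of dicts, best first, with "p" (0 to 1); they miss things now and then, are a little off and sometimes report something else, mostly with a low value. They report only what shows in the picture. A call takes as long as a camera call.
- robot.find_in(camera, thing): "box" ([left, top, right, bottom] in pixels, round what is visible of it).
- robot.cut_out(camera, thing): "region" (400x640 bool, what is visible of it) and "box" ([left, top, right, bottom] in pixels, round what is visible of it).
The state is a dict: "time": time; "q": joint angles; "joint_velocities": joint speeds; "joint_torque": joint torques, N m; "position": TCP position; "tool_rot": TCP orientation; "ft_force": force on the tool from outside, world axes, zero at the start; "moment": the same for the moment, N m; "grip_width": finger opening in m; "grip_force": force on a finger pad.
Only numpy, scipy, OpenCV 4.12 (cv2) and the standard library are available. Lean on these libraries where they do the work, as an engineer would, in place of code of your own. Each camera call takes 0.05 s, during which the arm holds its last target. There are 200 camera calls.

## Task

Of the two round metal platens on the bench one is truly flat and the other is slightly crowned; find the flat one with the steel straightedge: laid left to right across the middle of a platen and pressed on its ends, it rocks on the crowned one and stays firm on the flat one. On the flat platen press firmly on the left end of the straightedge and then on the right end, about 5 to 10 N for half a second each, and leave it lying there, left to right over the platen's middle, with the steel weight standing on its right end, so that all can see that it stays level. Do not knock the beaker or the timer.

Things in the scene. Friction and masses are not known exactly. Their poses are not given: they have to be found in the camera images.
- straightedge_centre (a point): Loose steel straightedge, 0.2 to 0.4 kg: a flat foot 160 x 36 x 7 mm whose underside is the straight face, with an upright grip rib in the middle, 50 mm long, 14 mm thick, its top 37 mm above the underside. The point is its middle, 18.5 mm above the underside; x along the length, y across, z up. Press down on the foot outside the rib, 50 to 70 mm from the middle.
- stand_1: Left-hand platen: a fixed round aluminium disc 160 mm across, rim 12 mm thick, on a dark stem and foot. Origin on the bench under its middle; x away from the robot, y to the left, z up. The middle of the face is 43 to 51 mm above the bench; the height does not tell which one is flat. Either platen may be the flat one.
- stand_2: Right-hand platen: same size, axes and origin. The one that is not flat has a smooth dome, 6 mm higher in the middle than at the rim: the straightedge rests level on it when centred, but 5 N pressed 60 mm from the middle tips it 0.05 rad or more and that end sinks 2 to 4 mm more before it is firm. On the flat one it sinks under 1 mm.
- weight_centre (a point): Loose round steel weight, 0.45 kg: body 40 mm across and 42 mm high, above it a knob 28 mm across from 50 to 64 mm above its underside, to grip. The point is on its axis, 32 mm above the underside; z up. It fits on the straightedge's foot with its axis 50 to 60 mm from the middle; there it tips the straightedge on the domed platen, not on the flat one.
- beaker_centre (a point): Glass beaker, 61 mm across and 72 mm high, standing between the platens: a bystander. The point is at its middle, 36 mm above its foot.
- timer_centre (a point): White bench timer 68 x 68 x 19 mm on the right: a bystander. The point is at its middle, 9.5 mm up.

How it is judged:
By the outcome, as a careful person would: the job done as asked, in the order asked, and still so for the second after the job is handed in, with the robot touching nothing.
It also fails if it takes over 72 s, if anything falls off the work surface, if the arm or the gripper's body presses on something with over 40 N, if the wrist force passes 120 N, or if a joint passes its speed limit or range.

## Working session

There is one attempt and no reset: what is moved stays moved. The work goes in short steps, Python scripts to look and compute and a tool call to move; the robot and the scene stay as the last step left them, time stands still between calls to the robot, and variables do not carry over. Pictures are saved under pics/ and viewed, at most 10 in all, crops included, and the job is handed in when it is done.

Besides the shell and the picture viewer there is one more tool, called after "Request:" by a JSON object that holds its "name" and its "arguments". send_rows: Moves the arm, as the interface text tells. Its arguments: {"type":"object","properties":{"deltas":{"type":"string"},"newtons":{"type":"number"}},"required":["deltas"]}

```bash
ls; mkdir -p pics
cat > h.py <<'E'
import numpy as np, cv2
from rig import robot
from scipy.spatial.transform import Rotation as R
def cam(n): return robot.camera(n)
def pts(c):
    d=c["depth"]; f=200/np.tan(np.radians(c["fovy"])/2)
    v,u=np.mgrid[0:400,0:640]
    P=np.stack([(u-c["cx"])/f*d,(v-c["cy"])/f*d,d],-1)
    M=cv2.Rodrigues(np.array(c["rvec"],float))[0]
    return (P-np.array(c["tvec"]).ravel())@M   # world
def save(c,n): cv2.imwrite("pics/"+n+".png",c["image"][:,:,::-1])
E
python3 - <<'E'
from h import *
o=robot.get_obs(); print({k:np.round(v,3) for k,v in o.items()})
ims=[]
for n in("scene","top"):
    c=cam(n); save(c,n); W=pts(c); ims.append(c["image"])
    for t in("straightedge_centre","stand_1","weight_centre","beaker_centre","timer_centre"):
        for r in robot.cut_out(n,t)[:3]:
            m=r["region"]&(c["depth"]>0); Q=W[m]
            if len(Q)<5: continue
            print(n,t,round(r["p"],2),np.round(r["box"]),m.sum(),np.round(np.median(Q,0),3),np.round(np.percentile(Q,2,0),3),np.round(np.percentile(Q,98,0),3))
cv2.imwrite("pics/both.png",cv2.resize(np.vstack(ims)[:,:,::-1],(480,600),interpolation=cv2.INTER_AREA))
E
```

```text
pics
{'time': np.float64(0.0), 'q': array([ 1.038,  0.529,  1.434, -0.   ,  1.181, -0.178]), 'joint_velocities': array([-0.001,  0.002,  0.001,  0.   ,  0.002,  0.   ]), 'joint_torque': array([ 1.0000e-03, -4.4005e+01, -1.7659e+01,  6.3000e-02,  5.8000e-02,
       -0.0000e+00]), 'position': array([0.217, 0.586, 0.291]), 'tool_rot': array([ 0.176,  0.984, -0.001, -0.   ]), 'ft_force': array([ 0.185, -0.084, -0.281]), 'moment': array([ 0.038,  0.005, -0.005]), 'grip_force': np.float64(0.0), 'grip_width': np.float64(0.087)}
scene stand_1 0.73 [274. 181. 302. 190.] 199 [0.581 0.176 0.009] [ 0.557  0.159 -0.001] [0.637 0.222 0.017]
scene stand_1 0.72 [377. 243. 405. 252.] 116 [ 0.552 -0.266  0.005] [ 0.541 -0.288  0.   ] [ 0.582 -0.232  0.01 ]
scene weight_centre 0.81 [207. 167. 224. 187.] 234 [0.413 0.334 0.033] [0.4   0.325 0.001] [0.433 0.355 0.064]
scene beaker_centre 0.82 [325. 183. 343. 213.] 536 [ 0.586 -0.038  0.05 ] [ 0.57  -0.054  0.006] [ 0.623 -0.     0.072]
scene timer_centre 0.56 [394. 285. 440. 320.] 1036 [ 0.442 -0.434  0.015] [ 0.41  -0.466  0.002] [ 0.482 -0.395  0.019]
top straightedge_centre 0.64 [261. 215. 315. 240.] 583 [0.436 0.02  0.009] [ 0.407 -0.052  0.001] [0.467 0.097 0.042]
top weight_centre 0.48 [172. 224. 187. 234.] 152 [0.418 0.335 0.047] [0.402 0.324 0.011] [0.435 0.353 0.07 ]
top beaker_centre 0.91 [294. 163. 313. 180.] 316 [ 0.606 -0.028  0.026] [ 0.571 -0.053 -0.001] [ 0.623 -0.002  0.076]
top beaker_centre 0.69 [418. 213. 446. 240.] 484 [ 0.449 -0.429  0.017] [ 0.413 -0.466  0.006] [ 0.483 -0.393  0.023]
top timer_centre 0.69 [420. 215. 447. 241.] 493 [ 0.449 -0.427  0.017] [ 0.414 -0.464  0.006] [ 0.484 -0.393  0.023]
```

View pics/both.png

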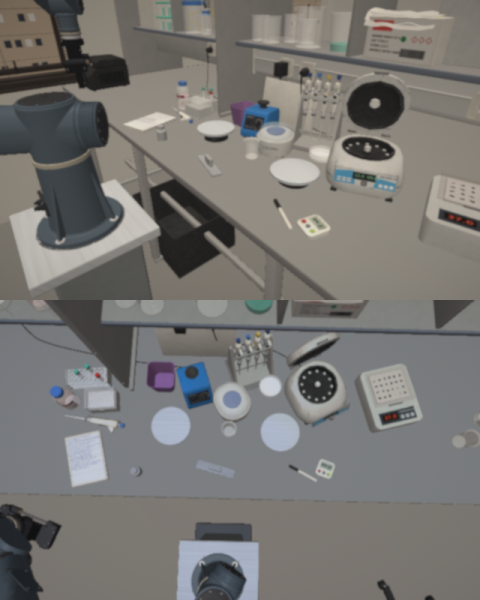

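Run:
```python
from h import *
for n in("scene","top"):
    c=cam(n); W=pts(c); D=c["depth"]>0
    # straightedge points
    m=D&(W[...,0]>.38)&(W[...,0]<.49)&(W[...,1]>-.09)&(W[...,1]<.13)
    for lo,hi in((.005,.012),(.03,.045)):
        Q=W[m&(W[...,2]>lo)&(W[...,2]<hi)]
        if len(Q)<10: continue
        r=cv2.minAreaRect((Q[:,:2]*1000).astype(np.float32)); e=np.linalg.svd(Q[:,:2]-Q[:,:2].mean(0),full_matrices=0)[2][0]
        print(n,"edge",lo,len(Q),np.round(r,1) if 0 else r,e,Q.mean(0))
    for s,y0 in(("L",.2),("R",-.25)):
        m2=D&(abs(W[...,1]-y0)<.15)&(W[...,0]>.45)&(W[...,0]<.75)&(W[...,2]>.033)&(W[...,2]<.06)
        Q=W[m2]; 
        if n=="top":
          (x,y),r=cv2.minEnclosingCircle((Q[:,:2]*1000).astype(np.float32))
          print(s,len(Q),x,y,r,np.percentile(Q,[1,50,99],0).round(3).tolist())
          cx=(np.percentile(Q[:,:2],1,0)+np.percentile(Q[:,:2],99,0))/2; rr=np.hypot(*(Q[:,:2]-cx).T)
          print(cx,[round(float(np.median(Q[(rr>a)&(rr<a+.02),2])),4) for a in(0,.02,.04,.06)])
    for k,(x,y,r) in {"wt":(.418,.338,.03)}.items():
        for lo,hi in((.055,.075),(.035,.047)):
            Q=W[D&(np.hypot(W[...,0]-x,W[...,1]-y)<.04)&(W[...,2]>lo)&(W[...,2]<hi)]
            if len(Q)>5: print(n,k,lo,len(Q),Q.mean(0),Q.min(0),Q.max(0))
```

```text
scene edge 0.005 292 ((437.59124755859375, 25.971866607666016), (163.3081512451172, 37.08429718017578), 75.2110824584961) [-0.20018404 -0.97975831] [0.42970948 0.01007073 0.00704592]
scene edge 0.03 65 ((436.9830627441406, 24.577665328979492), (53.213218688964844, 15.060362815856934), 75.2011489868164) [-0.25374312 -0.96727164] [0.43516009 0.02084976 0.03533704]
scene wt 0.055 44 [0.41599219 0.3404199  0.06109723] [0.40450486 0.3286527  0.05506986] [0.42852175 0.35732066 0.06564819]
scene wt 0.035 60 [0.41518485 0.33795346 0.04083325] [0.40024005 0.32506502 0.03504854] [0.4371678  0.35845991 0.046016  ]
top edge 0.005 530 ((434.6817321777344, 20.363014221191406), (216.61416625976562, 107.3402099609375), 88.984130859375) [-0.16217858 -0.98676142] [0.43625582 0.02367243 0.007794  ]
top edge 0.03 75 ((438.48077392578125, 23.133312225341797), (49.2650146484375, 14.202247619628906), 74.80171966552734) [0.2558187  0.96672478] [0.43836226 0.02312536 0.03788311]
L 2289 643.3863525390625 161.05941772460938 139.56951904296875 [[0.532, 0.062, 0.037], [0.612, 0.203, 0.05], [0.722, 0.284, 0.058]]
[0.62727485 0.17289532] [0.0502, 0.0499, 0.0497, 0.0499]
R 2239 657.3413696289062 -247.01284790039062 146.15821838378906 [[0.519, -0.356, 0.035], [0.598, -0.243, 0.046], [0.723, -0.162, 0.058]]
[ 0.62102089 -0.25867144] [0.0475, 0.0466, 0.0462, 0.0456]
top wt 0.055 75 [0.42009921 0.3430909  0.0642846 ] [0.40646743 0.32953732 0.05693095] [0.43323386 0.35660624 0.07214496]
top wt 0.035 58 [0.41744782 0.33695085 0.04202851] [0.40146709 0.32390371 0.03741412] [0.43834361 0.35997525 0.04664434]
```

Picture: in the top half, scene view; in the bottom half, the platens at (170,425) and (280,432), the straightedge at (215,468), the weight at (136,471), the beaker at (229,429) and the timer at (325,468). Next I'll fit the platen circles and face shape.

```bash
cat >> h.py <<'E'
def platen(c,y0,x0=.6):
    W=pts(c); D=c["depth"]>0
    m=D&(np.hypot(W[...,1]-y0,W[...,0]-x0)<.12)&(W[...,2]>.033)&(W[...,2]<.058)
    n,l,s,_=cv2.connectedComponentsWithStats(cv2.erode(m.astype(np.uint8),np.ones((3,3))))
    k=1+np.argmax(s[1:,4]); m=cv2.dilate((l==k).astype(np.uint8),np.ones((3,3)))&m
    Q=W[m>0]; co=cv2.findContours(m,cv2.RETR_EXTERNAL,cv2.CHAIN_APPROX_NONE)[0][0][:,0]
    E=W[co[:,1],co[:,0]]
    (x,y),(a,b),_=cv2.fitEllipse((E[:,:2]*1000).astype(np.float32))
    r=np.hypot(Q[:,0]-x/1e3,Q[:,1]-y/1e3)
    A=np.c_[np.ones(len(Q)),r**2/.0064,Q[:,0]-x/1e3,Q[:,1]-y/1e3]
    A,z=A[r<.075],Q[r<.075,2]; s=np.linalg.lstsq(A,z,rcond=None)[0]
    return len(Q),np.round([x,y,a,b],1),np.round(s,4)
E
python3 - <<'E'
from h import *
for n in("scene","top"):
    c=cam(n)
    for y0 in(.19,-.25): print(n,y0,*platen(c,y0))
    r=None
E
```

```text
scene 0.19 883 [605.3 210.  152.7 159.2] [ 0.0489 -0.0006  0.0044  0.0039]
scene -0.25 1867 [ 591.9 -239.5  155.1  156.9] [ 0.0474 -0.0061  0.0031  0.0049]
top 0.19 2100 [607.4 209.1 157.3 157.8] [ 0.0499  0.0001 -0.0016 -0.0004]
top -0.25 2065 [ 593.6 -239.1  156.4  157.4] [ 0.0487 -0.0062  0.0022 -0.0018]
```

The depth fit says the left platen is flat: crown 0.0 to 0.6 mm, against 6.1 mm on the right. I'll confirm by pressing. Now the helper that works out the rows.

```bash
cat >> h.py <<'E'
def yaw(Rm): return np.degrees(np.arctan2(Rm[1,1],Rm[0,1]))
def plan(p,y,n,g,start=None):
    """rows (tool axes, shift first then turn) from the current or given pose to TCP p, yaw of tool y, pointing down"""
    if start is None:
        o=robot.get_obs(); P,Rm=np.array(o["position"]),R.from_quat(o["tool_rot"])
    else: P,Rm=start
    a=np.radians(y); T=R.from_matrix(np.array([[np.sin(a),np.cos(a),0],[-np.cos(a),np.sin(a),0],[0,0,-1]]).T.reshape(3,3).T) if 0 else R.from_matrix(np.c_[[-np.sin(a),np.cos(a),0],[np.cos(a),np.sin(a),0],[0,0,-1]] if 0 else np.column_stack([np.cross([np.cos(a),np.sin(a),0],[0,0,-1]),[np.cos(a),np.sin(a),0],[0,0,-1]]))
    rv=(Rm.inv()*T).as_rotvec(); d=(np.array(p)-P)/n; C=Rm; out=[]
    for i in range(n):
        s=np.round(C.inv().apply(d)*1000,1); r=np.round(np.degrees(rv)/n,2)
        out.append(" ".join(f"{v:g}" for v in [*s,*r,g])); P=P+C.apply(s/1e3); C=C*R.from_rotvec(np.radians(r))
    print("; ".join(out)); return P,C
def st():
    o=robot.get_obs(); Rm=R.from_quat(o["tool_rot"]).as_matrix()
    print("t",round(o["time"],2),"p",np.round(o["position"],4),"yaw",round(yaw(Rm),2),"z",np.round(Rm[:,2],3),"F",np.round(o["ft_force"],2),"w",round(o["grip_width"],4),"gf",round(o["grip_force"],1))
E
python3 - <<'E'
import re
s=open('h.py').read()
i=s.index("    a=np.radians(y); T="); j=s.index("\n",i)
s=s[:i]+"    a=np.radians(y); Y=np.array([np.cos(a),np.sin(a),0]); Z=np.array([0,0,-1.]); T=R.from_matrix(np.column_stack([np.cross(Y,Z),Y,Z]))"+s[j:]
open('h.py','w').write(s)
E
python3 - <<'E'
from h import *
st(); e=plan([.4385,.0245,.2],-14.8,15,0.6)
print(e[0],yaw(e[1].as_matrix()))
E
```

```text
t 0.8 p [0.2171 0.5861 0.2923] yaw 69.67 z [ 0.  0. -1.] F [ 0.31  0.23 -0.24] w 0.087 gf 0.0
-26.8 -30 6.1 0 -0 5.63 0.6; -29.7 -27.2 6.1 0 -0 5.63 0.6; -32.2 -24.2 6.1 0 -0 5.63 0.6; -34.4 -20.9 6.1 0 -0 5.63 0.6; -36.3 -17.4 6.1 0 -0 5.63 0.6; -37.8 -13.8 6.1 0 -0 5.63 0.6; -39 -10 6.1 0 -0 5.63 0.6; -39.8 -6.1 6.1 0 -0 5.63 0.6; -40.2 -2.2 6.1 0 -0 5.63 0.6; -40.2 1.8 6.1 0 -0 5.63 0.6; -39.8 5.7 6.1 0 -0 5.63 0.6; -39.1 9.6 6.1 0 -0 5.63 0.6; -38 13.4 6.1 0 -0 5.63 0.6; -36.5 17 6.1 0 -0 5.63 0.6; -34.6 20.5 6.1 0 -0 5.63 0.6
[0.43849147 0.02433827 0.20073801] -14.777024415825386
```

Request:
{"name": "send_rows", "arguments": {"deltas": "-27 -30 6 0 0 5.6 0.6; -30 -27 6 0 0 5.6 0.6; -32 -24 6 0 0 5.6 0.6; -34 -21 6 0 0 5.6 0.6; -36 -17 6 0 0 5.6 0.6; -38 -14 6 0 0 5.6 0.6; -39 -10 6 0 0 5.6 0.6; -40 -6 6 0 0 5.6 0.6; -40 -2 6 0 0 5.6 0.6; -40 2 6 0 0 5.6 0.6"}}

```text
time: 2.05
position: [0.3669, 0.2118, 0.2324]
tool_rot: [0.619, 0.785, 0.0, 0.0]
ft_force: [0.4, 0.2, 0.4]
grip_width: 0.0519
grip_force: 0.0
```

Request:
{"name": "send_rows", "arguments": {"deltas": "-40 6 6 0 0 5.7 0.6; -39 10 6 0 0 5.7 0.6; -38 13 6 0 0 5.7 0.6; -36 17 6 0 0 5.7 0.6; -35 20 6 0 0 5.7 0.6; 0 0 0 0 0 0 0.6; 0 0 0 0 0 0 0.6"}}

```text
time: 2.92
position: [0.4398, 0.0264, 0.2023]
tool_rot: [0.792, 0.61, -0.0, -0.0]
ft_force: [-0.1, 0.4, -0.4]
grip_width: 0.0522
grip_force: 0.0
```

Run:
```python
from h import *
st(); c=cam("wrist"); save(c,"w1"); W=pts(c)
D=c["depth"]>0
m=D&(W[...,2]>.032)&(W[...,2]<.043)&(np.hypot(W[...,0]-.4385,W[...,1]-.0245)<.05)
print(m.sum(),cv2.minAreaRect((W[m][:,:2]*1000).astype(np.float32)) if m.sum()>5 else 0)
e=plan([.4385,.0245,.081],-14.8,6,.6)
```

```text
t 2.92 p [0.4398 0.0264 0.2023] yaw -14.83 z [-0.001  0.    -1.   ] F [-0.08  0.43 -0.42] w 0.0522 gf 0.0
760 ((438.7216491699219, 24.98847007751465), (49.12217330932617, 13.440632820129395), 75.06111145019531)
-0.4 -0.1 20.2 -0.01 -0 0.01 0.6; -0.4 -0.1 20.2 -0.01 -0 0.01 0.6; -0.4 -0.1 20.2 -0.01 -0 0.01 0.6; -0.4 -0.1 20.2 -0.01 -0 0.01 0.6; -0.4 -0.1 20.2 -0.01 -0 0.01 0.6; -0.4 -0.1 20.2 -0.01 -0 0.01 0.6
```

View pics/w1.png

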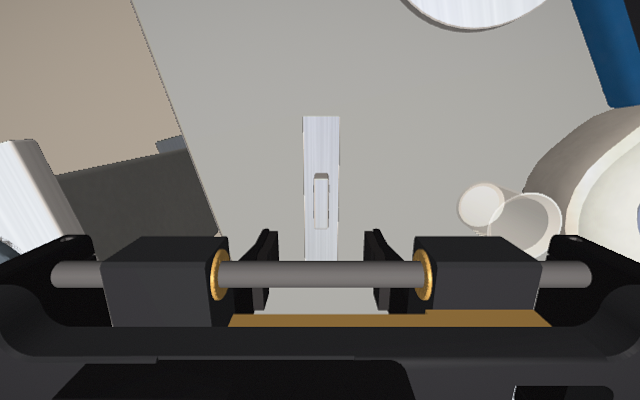

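The rib is at (321,200), parallel to and midway between the fingers; the beaker is at (525,225), well clear. Descend and grip.

Request:
{"name": "send_rows", "arguments": {"deltas": "-2 0 25 0 0 0 0.6; 0 0 25 0 0 0 0.6; 0 0 25 0 0 0 0.6; 0 0 25 0 0 0 0.6; 0 0 12 0 0 0 0.6; 0 0 9 0 0 0 0.6; 0 0 0 0 0 0 0.6; 0 0 0 0 0 0 0.6"}}

```text
time: 3.98
position: [0.44, 0.0242, 0.0818]
tool_rot: [0.792, 0.61, 0.0, 0.0]
ft_force: [0.6, -0.3, 0.3]
grip_width: 0.0523
grip_force: 0.0
```

Request:
{"name": "send_rows", "arguments": {"deltas": "0 0 0 0 0 0 0; 0 0 0 0 0 0 0; 0 0 0 0 0 0 0; 0 0 0 0 0 0 0; 0 0 0 0 0 0 0", "newtons": 30}}

```text
time: 4.6
position: [0.4396, 0.0242, 0.0813]
tool_rot: [0.792, 0.61, -0.0, -0.0]
ft_force: [-0.6, -0.2, 0.5]
grip_width: 0.0133
grip_force: 30.0
```

Run:
```python
from h import *
st(); o=robot.get_obs(); p=o["position"]
s=plan([p[0],p[1],.19],-14.8,4,0)
s=plan([.6065,.2095,.19],0,10,0,s)
```

```text
t 4.6 p [0.4396 0.0242 0.0813] yaw -14.83 z [-0.  0. -1.] F [-0.57 -0.19  0.55] w 0.0133 gf 30.0
-0 -0 -27.2 -0 0 -0.01 0; -0 -0 -27.2 -0 0 -0.01 0; -0 -0 -27.2 -0 0 -0.01 0; -0 -0 -27.2 -0 0 -0.01 0
22.2 11.4 0 -0 -0 -1.48 0; 21.9 12 0 -0 -0 -1.48 0; 21.6 12.5 0 -0 -0 -1.48 0; 21.2 13.1 0 -0 -0 -1.48 0; 20.9 13.6 0 -0 -0 -1.48 0; 20.5 14.2 0 -0 -0 -1.48 0; 20.2 14.7 0 -0 -0 -1.48 0; 19.8 15.2 0 -0 -0 -1.48 0; 19.4 15.7 0 -0 -0 -1.48 0; 19 16.2 0 -0 -0 -1.48 0
```

Request:
{"name": "send_rows", "arguments": {"deltas": "0 0 -15 0 0 0 0; 0 0 -30 0 0 0 0; 0 0 -35 0 0 0 0; 0 0 -29 0 0 0 0; 0 0 0 0 0 0 0"}}

```text
time: 5.22
position: [0.4405, 0.0241, 0.1916]
tool_rot: [0.792, 0.61, 0.001, 0.002]
ft_force: [1.2, 0.9, -3.1]
grip_width: 0.0143
grip_force: 30.0
```

Request:
{"name": "send_rows", "arguments": {"deltas": "22 11 0 0 0 -1.5 0; 22 12 0 0 0 -1.5 0; 22 12 0 0 0 -1.5 0; 21 13 0 0 0 -1.5 0; 21 14 0 0 0 -1.5 0; 20 14 0 0 0 -1.5 0; 20 15 0 0 0 -1.5 0; 20 15 0 0 0 -1.5 0; 19 16 0 0 0 -1.4 0; 19 16 0 0 0 -1.4 0"}}

```text
time: 6.48
position: [0.6051, 0.2096, 0.1872]
tool_rot: [0.707, 0.707, -0.002, -0.001]
ft_force: [0.2, -0.6, -2.4]
grip_width: 0.014
grip_force: 30.0
```

Request:
{"name": "send_rows", "arguments": {"deltas": "0 0 0 0 0 0 0; 0 0 0 0 0 0 0; 0 0 0 0 0 0 0"}}

```text
time: 6.85
position: [0.6048, 0.2085, 0.1893]
tool_rot: [0.708, 0.707, -0.001, -0.001]
ft_force: [0.1, -1.3, -3.4]
grip_width: 0.0138
grip_force: 30.0
```

Run:
```python
from h import *
st(); c=cam("wrist"); save(c,"w2"); W=pts(c); D=c["depth"]>0
m=D&(W[...,2]<.06)&(W[...,2]>.04)&(np.hypot(W[...,0]-.6065,W[...,1]-.2095)<.1)
Q=W[m]; print(m.sum(),np.percentile(Q,[1,50,99],0).round(4).tolist())
m=D&(W[...,2]<.14)&(W[...,2]>.09)&(np.hypot(W[...,0]-.6065,W[...,1]-.2095)<.1)&(abs(W[...,1]-.2095)>.035)
Q=W[m]; print(m.sum(),np.percentile(Q,[1,50,99],0).round(4).tolist() if len(Q) else 0)
c=cam("scene"); save(c,"s2"); print(*platen(c,.21))
plan([.6065,.2095,.14],0,3,0)
```

```text
t 6.85 p [0.6048 0.2085 0.1893] yaw -0.07 z [-0.003 -0.001 -1.   ] F [ 0.09 -1.25 -3.42] w 0.0138 gf 30.0
12484 [[0.5312, 0.1848, 0.0483], [0.6324, 0.2283, 0.0499], [0.684, 0.281, 0.0514]]
5206 [[0.5862, 0.1566, 0.1144], [0.6035, 0.2657, 0.116], [0.6213, 0.2881, 0.1175]]
879 [605.6 209.9 155.6 157.5] [ 0.0491 -0.0009  0.0023  0.0058]
0.3 0.4 16.7 -0.02 0.01 -0.02 0; 0.3 0.4 16.7 -0.02 0.01 -0.02 0; 0.3 0.4 16.7 -0.02 0.01 -0.02 0
```

View pics/w2.png

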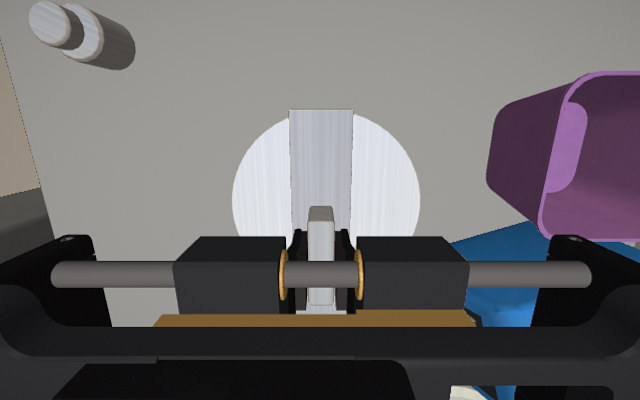

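The wrist view shows the straightedge held over the left platen, square to it (foot edges at columns 290 and 353, platen centre at column 326). The weight is at upper left (70,30). The blue box at lower right could be near the gripper body, so I'll check it.

Run:
```python
from h import *
for n in("wrist","top","scene"):
    c=cam(n); W=pts(c); D=c["depth"]>0; im=c["image"].astype(int)
    b=D&(im[...,2]>im[...,0]+50)&(W[...,0]>.55)&(W[...,0]<.95)&(W[...,1]>-.05)&(W[...,1]<.35)
    Q=W[b]; print(n,len(Q),np.percentile(Q,[1,50,99],0).round(3).tolist() if len(Q) else 0)
    for lo in(.06,.1,.13):
        q=Q[Q[:,2]>lo]
        if len(q)>5: print(lo,np.percentile(q,[1,99],0).round(3).tolist())
```

```text
wrist 5954 [[0.717, 0.056, 0.014], [0.748, 0.166, 0.089], [0.829, 0.193, 0.119]]
0.06 [[0.716, 0.053, 0.061], [0.83, 0.193, 0.12]]
0.1 [[0.684, 0.07, 0.1], [0.822, 0.192, 0.191]]
0.13 [[0.682, 0.173, 0.191], [0.684, 0.219, 0.193]]
top 1471 [[0.696, -0.032, 0.031], [0.768, 0.11, 0.115], [0.855, 0.181, 0.144]]
0.06 [[0.708, -0.035, 0.068], [0.854, 0.181, 0.144]]
0.1 [[0.724, -0.034, 0.102], [0.854, 0.181, 0.145]]
0.13 [[0.776, 0.096, 0.137], [0.829, 0.147, 0.15]]
scene 922 [[0.693, 0.047, 0.016], [0.75, 0.093, 0.102], [0.852, 0.166, 0.119]]
0.06 [[0.706, 0.047, 0.063], [0.852, 0.168, 0.119]]
0.1 [[0.724, 0.05, 0.1], [0.842, 0.169, 0.119]]
```

Request:
{"name": "send_rows", "arguments": {"deltas": "1 1 15 0 0 0 0; 0 0 20 0 0 0 0; 0 0 15 0 0 0 0; 0 0 5 0 0 0 0; 0 0 0 0 0 0 0; 0 0 0 0 0 0 0"}}

```text
time: 7.85
position: [0.6074, 0.2104, 0.1358]
tool_rot: [0.707, 0.707, 0.001, 0.0]
ft_force: [0.0, 0.1, -2.5]
grip_width: 0.0139
grip_force: 30.0
```

Request:
{"name": "send_rows", "arguments": {"deltas": "0 0 1 0 0 0 0; 0 0 1 0 0 0 0; 0 0 1 0 0 0 0; 0 0 0 0 0 0 0"}}

```text
time: 8.35
position: [0.6068, 0.2103, 0.1322]
tool_rot: [0.707, 0.707, -0.0, -0.0]
ft_force: [-1.3, 0.1, -1.8]
grip_width: 0.0138
grip_force: 30.0
```

Request:
{"name": "send_rows", "arguments": {"deltas": "0 0 1 0 0 0 0; 0 0 0 0 0 0 0"}}

```text
time: 8.6
position: [0.6068, 0.2103, 0.1311]
tool_rot: [0.707, 0.707, -0.0, -0.0]
ft_force: [1.0, -0.1, -2.3]
grip_width: 0.0138
grip_force: 30.0
```

Request:
{"name": "send_rows", "arguments": {"deltas": "0 0 1 0 0 0 0; 0 0 0 0 0 0 0; 0 0 0 0 0 0 0"}}

```text
time: 8.98
position: [0.6068, 0.2103, 0.1302]
tool_rot: [0.707, 0.707, -0.0, -0.0]
ft_force: [0.4, 0.1, -2.6]
grip_width: 0.0137
grip_force: 30.0
```

Request:
{"name": "send_rows", "arguments": {"deltas": "0 0 0.7 0 0 0 0; 0 0 0 0 0 0 0"}}

```text
time: 9.22
position: [0.6068, 0.2103, 0.1301]
tool_rot: [0.707, 0.707, 0.0, 0.0]
ft_force: [-1.6, -0.6, 2.0]
grip_width: 0.0139
grip_force: 30.0
```

Request:
{"name": "send_rows", "arguments": {"deltas": "0 0 0.7 0 0 0 0; 0 0 0 0 0 0 0"}}

```text
time: 9.48
position: [0.6068, 0.2103, 0.1301]
tool_rot: [0.707, 0.707, 0.0, 0.0]
ft_force: [-2.5, -1.0, 6.5]
grip_width: 0.014
grip_force: 30.0
```

Seated. Release and lift clear.

Request:
{"name": "send_rows", "arguments": {"deltas": "0 0 -1 0 0 0 0; 0 0 0 0 0 0 0.5; 0 0 0 0 0 0 0.5; 0 0 0 0 0 0 0.5; 0 0 -20 0 0 0 0.5; 0 0 -30 0 0 0 0.5; 0 0 -30 0 0 0 0; 0 0 0 0 0 0 0; 0 0 0 0 0 0 0; 0 0 0 0 0 0 0"}}

```text
time: 10.72
position: [0.606, 0.2101, 0.2087]
tool_rot: [0.707, 0.707, -0.001, -0.001]
ft_force: [0.4, 0.1, -0.2]
grip_width: 0.0113
grip_force: 0.0
```

```bash
cat >> h.py <<'E'
def edge(n="wrist"):
    c=cam(n); W=pts(c); D=c["depth"]>0
    m=D&(abs(W[...,0]-.6065)<.05)&(abs(W[...,1]-.2095)<.11)
    for lo,hi in((.0535,.061),(.082,.092)):
        mm=(m&(W[...,2]>lo)&(W[...,2]<hi)).astype(np.uint8); mm=cv2.morphologyEx(mm,cv2.MORPH_OPEN,np.ones((3,3)))
        Q=W[mm>0]
        if len(Q)>10: print(n,"edge",len(Q),cv2.minAreaRect((Q[:,:2]*1000).astype(np.float32)),np.percentile(Q,[1,50,99],0).round(4).tolist())
    return c
E
python3 - <<'E'
from h import *
st(); save(edge(),"w3"); edge("top")
p=robot.get_obs()["position"]
plan([.6065,.2705,.16],0,3,0)
E
```

```text
t 10.72 p [0.606  0.2101 0.2087] yaw -0.03 z [-0.003 -0.    -1.   ] F [ 0.43  0.07 -0.22] w 0.0113 gf 0.0
wrist edge 4249 ((605.955078125, 223.26089477539062), (132.89865112304688, 36.074668884277344), 89.99740600585938) [[0.5883, 0.1592, 0.0553], [0.6053, 0.2496, 0.0569], [0.6235, 0.2893, 0.0585]]
wrist edge 1024 ((605.7024536132812, 210.63449096679688), (13.490068435668945, 49.94373321533203), 0.3857584297657013) [[0.599, 0.1863, 0.0845], [0.606, 0.2127, 0.0867], [0.6124, 0.2352, 0.0884]]
top edge 86 ((604.9267578125, 160.6921844482422), (35.05267333984375, 61.28878402709961), 2.0063281059265137) [[0.5878, 0.1308, 0.0539], [0.6062, 0.1558, 0.0565], [0.6229, 0.191, 0.0606]]
20.1 0.1 16.2 -0.04 0.01 -0.01 0; 20.1 0.1 16.2 -0.04 0.01 -0.01 0; 20.1 0.1 16.2 -0.04 0.01 -0.01 0
```

Request:
{"name": "send_rows", "arguments": {"deltas": "20 0 0 0 0 0 0; 20 0 0 0 0 0 0; 20 0 20 0 0 0 0; 0 0 25 0 0 0 0; 0 0 20 0 0 0 0; 0 0 10 0 0 0 0; 0 0 0 0 0 0 0; 0 0 0 0 0 0 0"}}

```text
time: 11.82
position: [0.6075, 0.2703, 0.1355]
tool_rot: [0.707, 0.707, 0.001, 0.0]
ft_force: [-0.3, -0.3, -0.5]
grip_width: 0.0005
grip_force: 0.0
```

Request:
{"name": "send_rows", "arguments": {"deltas": "0 0 1.5 0 0 0 0; 0 0 1.5 0 0 0 0; 0 0 1 0 0 0 0; 0 0 0 0 0 0 0"}}

```text
time: 12.32
position: [0.6068, 0.2702, 0.1308]
tool_rot: [0.707, 0.707, -0.0, -0.0]
ft_force: [0.6, -0.1, -0.2]
grip_width: 0.0005
grip_force: 0.0
```

Request:
{"name": "send_rows", "arguments": {"deltas": "0 0 1.5 0 0 0 0; 0 0 1 0 0 0 0; 0 0 0 0 0 0 0"}}

```text
time: 12.7
position: [0.6068, 0.2703, 0.1282]
tool_rot: [0.707, 0.707, -0.0, -0.0]
ft_force: [-0.2, -0.4, -0.4]
grip_width: 0.0005
grip_force: 0.0
```

Request:
{"name": "send_rows", "arguments": {"deltas": "0 0 0.8 0 0 0 0; 0 0 0 0 0 0 0"}}

```text
time: 12.95
position: [0.6068, 0.2703, 0.1275]
tool_rot: [0.707, 0.707, -0.0, -0.0]
ft_force: [-0.4, -0.3, -0.5]
grip_width: 0.0003
grip_force: 0.0
```

Request:
{"name": "send_rows", "arguments": {"deltas": "0 0 0.5 0 0 0 0; 0 0 0 0 0 0 0"}}

```text
time: 13.2
position: [0.6069, 0.2703, 0.127]
tool_rot: [0.707, 0.707, -0.0, -0.0]
ft_force: [0.4, -0.1, -0.4]
grip_width: 0.0005
grip_force: 0.0
```

Request:
{"name": "send_rows", "arguments": {"deltas": "0 0 0.6 0 0 0 0; 0 0 0 0 0 0 0"}}

```text
time: 13.45
position: [0.6068, 0.2703, 0.1264]
tool_rot: [0.707, 0.707, -0.0, -0.0]
ft_force: [-0.2, 0.4, 0.1]
grip_width: 0.0004
grip_force: 0.0
```

Request:
{"name": "send_rows", "arguments": {"deltas": "0 0 0.6 0 0 0 0; 0 0 0 0 0 0 0"}}

```text
time: 13.7
position: [0.6069, 0.2703, 0.126]
tool_rot: [0.707, 0.707, 0.0, 0.0]
ft_force: [0.1, -0.5, 0.3]
grip_width: 0.0006
grip_force: 0.6
```

Request:
{"name": "send_rows", "arguments": {"deltas": "0 0 0.5 0 0 0 0; 0 0 0 0 0 0 0"}}

```text
time: 13.95
position: [0.6069, 0.2703, 0.126]
tool_rot: [0.707, 0.707, 0.0, 0.0]
ft_force: [-1.4, -0.1, 5.0]
grip_width: 0.0004
grip_force: 2.5
```

Request:
{"name": "send_rows", "arguments": {"deltas": "0 0 0.3 0 0 0 0; 0 0 0 0 0 0 0; 0 0 0 0 0 0 0; 0 0 0 0 0 0 0; 0 0 0 0 0 0 0; 0 0 0 0 0 0 0; 0 0 0 0 0 0 0"}}

```text
time: 14.82
position: [0.6069, 0.2703, 0.1259]
tool_rot: [0.707, 0.707, 0.0, 0.0]
ft_force: [-1.9, -0.3, 6.7]
grip_width: 0.0002
grip_force: 3.4
```

Left end firm at 6.7 N, with under 0.2 mm of sinking. Now the right end.

Request:
{"name": "send_rows", "arguments": {"deltas": "0 0 -20 0 0 0 0; 0 0 -25 0 0 0 0; -30 0 -5 0 0 0 0; -30 0 0 0 0 0 0; -30 0 0 0 0 0 0; -30 0 5 0 0 0 0; 0 0 20 0 0 0 0; 0 0 15 0 0 0 0; 0 0 7 0 0 0 0; 0 0 0 0 0 0 0"}}

```text
time: 16.08
position: [0.6066, 0.1508, 0.1276]
tool_rot: [0.707, 0.707, -0.0, -0.0]
ft_force: [0.3, -0.5, 0.1]
grip_width: 0.0006
grip_force: 0.0
```

Request:
{"name": "send_rows", "arguments": {"deltas": "0 0 0.8 0 0 0 0; 0 0 0.8 0 0 0 0; 0 0 0 0 0 0 0"}}

```text
time: 16.45
position: [0.607, 0.1504, 0.1268]
tool_rot: [0.707, 0.707, 0.0, 0.0]
ft_force: [0.0, -0.0, -0.5]
grip_width: 0.0003
grip_force: 0.0
```

Request:
{"name": "send_rows", "arguments": {"deltas": "0 0 0.6 0 0 0 0; 0 0 0 0 0 0 0"}}

```text
time: 16.7
position: [0.6069, 0.1503, 0.126]
tool_rot: [0.707, 0.707, 0.0, 0.0]
ft_force: [-0.6, -0.5, 0.6]
grip_width: 0.0005
grip_force: 0.3
```

Request:
{"name": "send_rows", "arguments": {"deltas": "0 0 0.8 0 0 0 0; 0 0 0 0 0 0 0"}}

```text
time: 16.95
position: [0.6069, 0.1503, 0.126]
tool_rot: [0.707, 0.707, 0.0, 0.0]
ft_force: [-1.9, -0.6, 5.2]
grip_width: 0.0001
grip_force: 2.6
```

Request:
{"name": "send_rows", "arguments": {"deltas": "0 0 0.3 0 0 0 0; 0 0 0 0 0 0 0; 0 0 0 0 0 0 0; 0 0 0 0 0 0 0; 0 0 0 0 0 0 0; 0 0 0 0 0 0 0; 0 0 0 0 0 0 0"}}

```text
time: 17.82
position: [0.6069, 0.1503, 0.126]
tool_rot: [0.707, 0.707, 0.0, 0.0]
ft_force: [-0.8, -0.1, 6.1]
grip_width: 0.0007
grip_force: 3.4
```

Firm on both ends, so the left platen is flat. Now the weight.

Run:
```python
from h import *
st(); p=robot.get_obs()["position"]
s=plan([p[0],p[1],.206],0,3,0)
s=plan([.418,.339,.206],0,8,.6,s)
```

```text
t 17.82 p [0.6069 0.1503 0.126 ] yaw -0.03 z [ 0.001 -0.    -1.   ] F [-0.84 -0.14  6.06] w 0.0007 gf 3.4
-0 0 -26.7 0.01 0 -0.01 0; -0 0 -26.7 0.01 0 -0.01 0; -0 0 -26.7 0.01 0 -0.01 0
23.6 -23.6 0 0 0 0 0.6; 23.6 -23.6 0 0 0 0 0.6; 23.6 -23.6 0 0 0 0 0.6; 23.6 -23.6 0 0 0 0 0.6; 23.6 -23.6 0 0 0 0 0.6; 23.6 -23.6 0 0 0 0 0.6; 23.6 -23.6 0 0 0 0 0.6; 23.6 -23.6 0 0 0 0 0.6
```

Request:
{"name": "send_rows", "arguments": {"deltas": "0 0 -15 0 0 0 0; 0 0 -30 0 0 0 0; 0 0 -35 0 0 0 0.7; 22 -23 0 0 0 0 0.7; 22 -24 0 0 0 0 0.7; 22 -23 0 0 0 0 0.7; 22 -24 0 0 0 0 0.7; 22 -24 0 0 0 0 0.7; 22 -24 0 0 0 0 0.7; 22 -23 0 0 0 0 0.7"}}

```text
time: 19.08
position: [0.4412, 0.3051, 0.2054]
tool_rot: [0.707, 0.707, 0.0, 0.0]
ft_force: [0.4, 0.9, -0.6]
grip_width: 0.0603
grip_force: 0.0
```

Request:
{"name": "send_rows", "arguments": {"deltas": "22 -24 0 0 0 0 0.7; 0 0 0 0 0 0 0.7; 0 0 0 0 0 0 0.7"}}

```text
time: 19.45
position: [0.4187, 0.3264, 0.2052]
tool_rot: [0.707, 0.707, 0.001, 0.0]
ft_force: [0.7, 0.1, -0.4]
grip_width: 0.0607
grip_force: 0.0
```

Run:
```python
from h import *
st(); c=cam("wrist"); save(c,"w4"); W=pts(c); D=c["depth"]>0
m=D&(np.hypot(W[...,0]-.418,W[...,1]-.34)<.045)
for lo,hi in((.058,.07),(.037,.046)):
    Q=W[m&(W[...,2]>lo)&(W[...,2]<hi)]
    if len(Q)>10: print(lo,len(Q),cv2.minEnclosingCircle((Q[:,:2]*1000).astype(np.float32)),np.percentile(Q,[1,50,99],0).round(4).tolist())
```

```text
t 19.45 p [0.4187 0.3264 0.2052] yaw -0.01 z [ 0.002  0.    -1.   ] F [ 0.75  0.08 -0.41] w 0.0607 gf 0.0
0.058 850 ((419.99298095703125, 345.6571044921875), 13.960908889770508) [[0.4071, 0.3331, 0.0595], [0.4201, 0.3468, 0.0648], [0.4327, 0.3592, 0.0666]]
0.037 566 ((419.9237976074219, 345.7909240722656), 20.006637573242188) [[0.4012, 0.331, 0.0374], [0.4194, 0.3563, 0.0428], [0.4386, 0.365, 0.0446]]
```

View pics/w4.png

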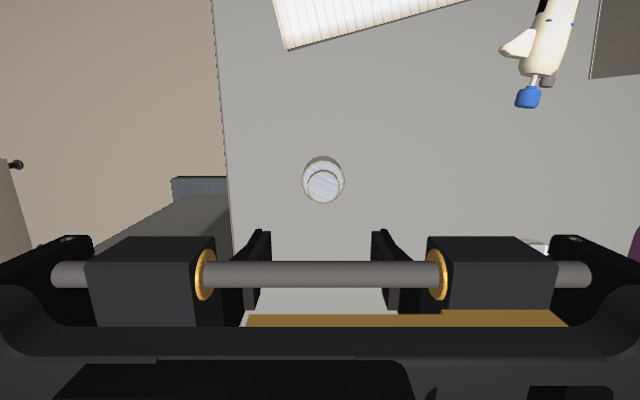

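The weight is at (322,182), midway between the fingers, with its axis at (0.420, 0.3457). The fitted radii of 14 and 20 mm match the given sizes.

Request:
{"name": "send_rows", "arguments": {"deltas": "19 1 0 0 0 0 0.7; 0 0 20 0 0 0 0.7; 0 0 25 0 0 0 0.7; 0 0 25 0 0 0 0.7; 0 0 12 0 0 0 0.7; 0 0 8 0 0 0 0.7; 0 0 0 0 0 0 0.7; 0 0 0 0 0 0 0.7"}}

```text
time: 20.5
position: [0.4194, 0.3457, 0.1154]
tool_rot: [0.707, 0.707, 0.001, 0.0]
ft_force: [-0.2, 0.1, -0.4]
grip_width: 0.061
grip_force: 0.0
```

Request:
{"name": "send_rows", "arguments": {"deltas": "0 0 0 0 0 0 0; 0 0 0 0 0 0 0; 0 0 0 0 0 0 0; 0 0 0 0 0 0 0; 0 0 0 0 0 0 0", "newtons": 35}}

```text
time: 21.12
position: [0.4196, 0.3456, 0.115]
tool_rot: [0.707, 0.707, 0.001, 0.0]
ft_force: [1.4, 1.3, 0.3]
grip_width: 0.0264
grip_force: 35.0
```

Run:
```python
from h import *
st(); p=robot.get_obs()["position"]
s=plan([p[0],p[1],.22],0,4,0)
s=plan([.606,.155,.22],0,10,0,s)
```

```text
t 21.12 p [0.4196 0.3456 0.115 ] yaw -0.03 z [ 0.002  0.001 -1.   ] F [1.36 1.35 0.33] w 0.0264 gf 35.0
0 0 -26.3 0.02 -0.01 -0.01 0; 0 0 -26.3 0.02 -0.01 -0.01 0; 0 0 -26.3 0.02 -0.01 -0.01 0; 0 0 -26.3 0.02 -0.01 -0.01 0
-19.1 18.6 0 0 0 0 0; -19.1 18.6 0 0 0 0 0; -19.1 18.6 0 0 0 0 0; -19.1 18.6 0 0 0 0 0; -19.1 18.6 0 0 0 0 0; -19.1 18.6 0 0 0 0 0; -19.1 18.6 0 0 0 0 0; -19.1 18.6 0 0 0 0 0; -19.1 18.6 0 0 0 0 0; -19.1 18.6 0 0 0 0 0
```

Request:
{"name": "send_rows", "arguments": {"deltas": "0 0 -15 0 0 0 0; 0 0 -30 0 0 0 0; 0 0 -35 0 0 0 0; 0 0 -30 0 0 0 0; 0 0 0 0 0 0 0"}}

```text
time: 21.75
position: [0.4195, 0.3459, 0.227]
tool_rot: [0.707, 0.707, 0.002, 0.001]
ft_force: [0.1, -0.5, -4.8]
grip_width: 0.0263
grip_force: 35.0
```

Request:
{"name": "send_rows", "arguments": {"deltas": "-19 19 0 0 0 0 0; -19 19 0 0 0 0 0; -19 19 0 0 0 0 0; -19 18 0 0 0 0 0; -19 19 0 0 0 0 0; -19 18 0 0 0 0 0; -19 19 0 0 0 0 0; -19 18 0 0 0 0 0; -19 19 0 0 0 0 0; -19 18 0 0 0 0 0"}}

```text
time: 23.0
position: [0.6057, 0.1541, 0.2242]
tool_rot: [0.707, 0.707, -0.0, -0.0]
ft_force: [0.1, 1.2, -4.7]
grip_width: 0.0262
grip_force: 35.0
```

Request:
{"name": "send_rows", "arguments": {"deltas": "0 0 0 0 0 0 0; 0 0 0 0 0 0 0; 0 0 0 0 0 0 0"}}

```text
time: 23.38
position: [0.6041, 0.1558, 0.2246]
tool_rot: [0.707, 0.707, -0.0, -0.0]
ft_force: [-0.0, 0.1, -3.5]
grip_width: 0.0264
grip_force: 35.0
```

Run:
```python
from h import *
st(); c=edge(); save(c,"w5"); W=pts(c)
m=(c["depth"]>0)&(np.hypot(W[...,0]-.606,W[...,1]-.155)<.03)&(W[...,2]>.145)&(W[...,2]<.158)
Q=W[m]; print(len(Q),np.percentile(Q,[1,50,99],0).round(4).tolist() if len(Q)>3 else 0)
```

```text
t 23.38 p [0.6041 0.1558 0.2246] yaw 0.01 z [-0.001  0.    -1.   ] F [-0.03  0.07 -3.54] w 0.0264 gf 35.0
wrist edge 5201 ((605.909912109375, 222.06381225585938), (136.02125549316406, 36.0090217590332), 89.9903335571289) [[0.5883, 0.1593, 0.0551], [0.606, 0.2424, 0.0569], [0.6236, 0.289, 0.0586]]
wrist edge 1095 ((606.2025146484375, 210.25906372070312), (49.87757873535156, 13.419011116027832), 89.72222900390625) [[0.5994, 0.1858, 0.0847], [0.6059, 0.2117, 0.0868], [0.6128, 0.2351, 0.0885]]
1001 [[0.5853, 0.1601, 0.1452], [0.6035, 0.1693, 0.1526], [0.6214, 0.1756, 0.1571]]
```

View pics/w5.png

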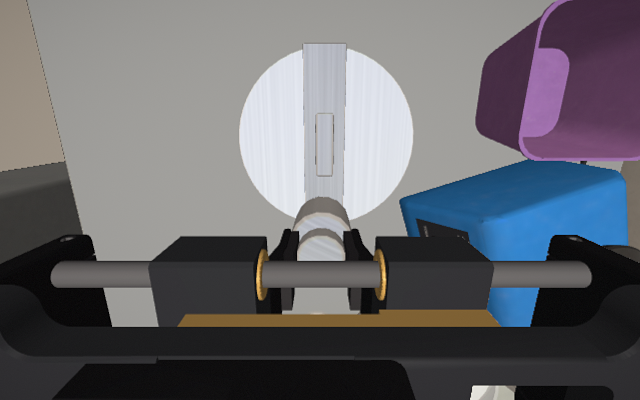

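The weight hangs upright at (321,220) and the straightedge is unmoved, its centre at (0.606, 0.210). Lower.

Request:
{"name": "send_rows", "arguments": {"deltas": "0 2 15 0 0 0 0; 0 0 20 0 0 0 0; 0 0 10 0 0 0 0; 0 0 3 0 0 0 0; 0 0 0 0 0 0 0; 0 0 0 0 0 0 0"}}

```text
time: 24.18
position: [0.6073, 0.1553, 0.1774]
tool_rot: [0.707, 0.707, 0.001, 0.001]
ft_force: [0.0, 1.0, -4.4]
grip_width: 0.0266
grip_force: 35.0
```

Request:
{"name": "send_rows", "arguments": {"deltas": "0 0 1 0 0 0 0; 0 0 1 0 0 0 0; 0 0 1 0 0 0 0; 0 0 0 0 0 0 0; 0 0 0 0 0 0 0"}}

```text
time: 24.8
position: [0.6068, 0.1553, 0.1737]
tool_rot: [0.707, 0.707, -0.0, -0.0]
ft_force: [-1.0, -0.6, -4.3]
grip_width: 0.0265
grip_force: 35.0
```

Request:
{"name": "send_rows", "arguments": {"deltas": "0 0 1 0 0 0 0; 0 0 0.7 0 0 0 0; 0 0 0 0 0 0 0"}}

```text
time: 25.18
position: [0.6067, 0.1553, 0.1719]
tool_rot: [0.707, 0.707, -0.0, -0.0]
ft_force: [0.3, -0.7, -4.0]
grip_width: 0.0265
grip_force: 35.0
```

Request:
{"name": "send_rows", "arguments": {"deltas": "0 0 0.7 0 0 0 0; 0 0 0 0 0 0 0"}}

```text
time: 25.42
position: [0.6068, 0.1553, 0.1713]
tool_rot: [0.707, 0.707, -0.0, -0.0]
ft_force: [-0.1, 0.1, -4.8]
grip_width: 0.0265
grip_force: 35.0
```

Request:
{"name": "send_rows", "arguments": {"deltas": "0 0 0.6 0 0 0 0; 0 0 0 0 0 0 0"}}

```text
time: 25.68
position: [0.6069, 0.1553, 0.1709]
tool_rot: [0.707, 0.707, 0.0, 0.0]
ft_force: [0.2, -0.8, -3.8]
grip_width: 0.0265
grip_force: 35.0
```

Request:
{"name": "send_rows", "arguments": {"deltas": "0 0 0.5 0 0 0 0; 0 0 0 0 0 0 0"}}

```text
time: 25.92
position: [0.607, 0.1553, 0.1708]
tool_rot: [0.707, 0.707, 0.0, 0.0]
ft_force: [-0.4, -0.8, -0.6]
grip_width: 0.0264
grip_force: 35.0
```

Seated; release and back off.

Request:
{"name": "send_rows", "arguments": {"deltas": "0 0 0 0 0 0 0.6; 0 0 0 0 0 0 0.6; 0 0 0 0 0 0 0.6; 0 0 0 0 0 0 0.6; 0 0 -15 0 0 0 0.6; 0 0 -30 0 0 0 0.6; 0 0 -40 0 0 0 0.6; 0 0 -30 0 0 0 0.6; 0 0 -20 0 0 0 0.6"}}

```text
time: 27.05
position: [0.6073, 0.1554, 0.3085]
tool_rot: [0.707, 0.707, 0.002, 0.001]
ft_force: [0.5, 0.3, -0.6]
grip_width: 0.0522
grip_force: 0.0
```

Request:
{"name": "send_rows", "arguments": {"deltas": "-20 -40 0 0 0 0 0.6; -20 -40 0 0 0 0 0.6; -20 -40 0 0 0 0 0.6; -20 -30 0 0 0 0 0.6; 0 0 0 0 0 0 0.6; 0 0 0 0 0 0 0.6"}}

```text
time: 27.8
position: [0.4579, 0.0754, 0.3063]
tool_rot: [0.707, 0.707, 0.001, 0.001]
ft_force: [0.7, -0.6, 0.3]
grip_width: 0.0522
grip_force: 0.0
```

Run:
```python
from h import *
st(); ims=[]
for n in("wrist","top","scene"):
    c=edge(n); W=pts(c); ims.append(c["image"]); D=c["depth"]>0
    Q=W[D&(abs(W[...,0]-.606)<.03)&(abs(W[...,1]-.155)<.03)&(W[...,2]>.11)&(W[...,2]<.13)]
    if len(Q): print(n,"knob",len(Q),np.median(Q,0).round(4))
I=np.hstack([ims[1][80:280,130:430],ims[2][100:300,170:470]]); cv2.imwrite("pics/end.png",I[:,:,::-1])
```

```text
t 27.8 p [0.4579 0.0754 0.3063] yaw -0.05 z [ 0.003  0.    -1.   ] F [ 0.72 -0.58  0.3 ] w 0.0522 gf 0.0
wrist edge 2381 ((605.6538696289062, 200.2913360595703), (138.66847229003906, 36.715599060058594), 89.92473602294922) [[0.5876, 0.1311, 0.0545], [0.5979, 0.2317, 0.057], [0.6229, 0.2687, 0.0599]]
wrist edge 934 ((602.01123046875, 189.44223022460938), (93.33848571777344, 20.38289451599121), 80.98983001708984) [[0.5872, 0.1465, 0.0824], [0.6037, 0.2081, 0.0868], [0.6122, 0.235, 0.0909]]
wrist knob 832 [0.6041 0.1555 0.1206]
top edge 100 ((604.8583374023438, 265.9236145019531), (44.91618347167969, 33.159873962402344), 85.66495513916016) [[0.5881, 0.2432, 0.0538], [0.607, 0.2645, 0.0571], [0.6222, 0.2871, 0.0607]]
top edge 12 ((608.0927734375, 190.61260986328125), (6.725834846496582, 9.545195579528809), 11.47279167175293) [[0.604, 0.1862, 0.0832], [0.6078, 0.1912, 0.087], [0.6111, 0.1954, 0.0906]]
top knob 68 [0.607  0.1548 0.1205]
scene edge 125 ((602.9266357421875, 210.5747833251953), (37.49740982055664, 159.8533172607422), 0.3223309814929962) [[0.5849, 0.1312, 0.0536], [0.5978, 0.2228, 0.0558], [0.621, 0.2897, 0.061]]
scene edge 35 ((600.577880859375, 184.60040283203125), (77.538818359375, 16.383310317993164), 80.49311065673828) [[0.5871, 0.1477, 0.0821], [0.6009, 0.1985, 0.085], [0.6115, 0.2226, 0.0913]]
scene knob 44 [0.5997 0.1482 0.1175]
```

View pics/end.png

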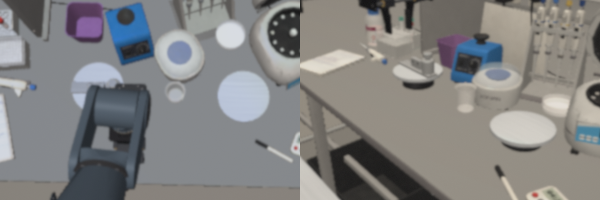

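The picture shows the straightedge lying level across the left platen at (418,72). The weight stands on its right end at (430,65) with its axis at y = 0.155, 55 mm from the middle. The beaker at (465,97) and the timer are undisturbed, and the robot is clear.

```bash
python3 -c "
from rig import robot
print(robot.hand_in())"
```

```text
the job is handed in; nothing more can be done
None
```

The job is handed in: the left platen is the flat one (firm at 6 to 7 N on both ends), and the straightedge lies level left to right over its middle with the weight on its right end; I ruled out the right platen by its 6 mm dome in the depth images, not by rocking the straightedge on it.

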